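Sort starter and alternator parts into their stock trays

TASK

Five loose parts are mixed up on the parts-room bench: put each one into the stock tray whose fixed sample, on the ledge behind it, is of the same kind: both pulleys (whatever their size) in the tray with the sample pulley, both starter drives in the tray with the sample drive, the solenoid in the tray with the sample solenoid. Stand every part upright, as it stands now, directly on the floor of its tray, and let go of it. Leave the carton and the wrench where they are.

Things in the scene. Friction and masses are not known exactly. Their poses are not given: they have to be found in the camera images.
- pulley_large_center (a point): Large alternator belt pulley, bare aluminium: a flat grooved disc standing on its flat face, diameter 58 mm, height 36 mm, a dark ring and a bore on its top face; 0.2 to 0.45 kg. It can be gripped anywhere on its rim, at any yaw. Loose on the bench at the start. This point is on its axis, half-way up, 18 mm above its underside; z is up along its axis.
- pulley_small_center (a point): Small alternator belt pulley, bare aluminium: like the large one, diameter 46 mm, height 36 mm; 0.14 to 0.28 kg. It can be gripped anywhere on its rim, at any yaw. Loose on the bench at the start. This point is on its axis, half-way up, 18 mm above its underside; z is up along its axis.
- drive_large_center (a point): Large starter drive, standing upright: a plain round dark steel body of diameter 46 mm and height 32 mm, with a bright toothed pinion (diameter 31 mm, 18 mm tall) on top; 50 mm high in all; 0.23 to 0.48 kg. Grip it by the round body, at any yaw. Loose on the bench at the start. This point is on its axis, half-way up, 25 mm above its underside; z is up along its axis.
- drive_small_center (a point): Small starter drive, standing upright: a plain round dark steel body of diameter 36 mm and height 28 mm, with a bright toothed pinion (diameter 23 mm, 14 mm tall) on top; 42 mm high in all; 0.14 to 0.28 kg. Grip it by the round body, at any yaw. Loose on the bench at the start. This point is on its axis, half-way up, 21 mm above its underside; z is up along its axis.
- solenoid_center (a point): Starter solenoid standing upright: a steel can of diameter 44 mm and height 44 mm, on it a black cap (diameter 36 mm, 12 mm tall) with two small copper studs (8 mm tall); 64 mm high in all; 0.28 to 0.56 kg. Grip it by the can, at any yaw. Loose on the bench at the start. This point is on its axis, half-way up, 32 mm above its underside; z is up along its axis.
- tray_pulley: Blue tray fixed to the bench, one of three alike; its sample, a grooved pulley (diameter 52, top 44 mm above the bench), is fixed on an 8 mm high ledge outside its far (+x) wall, axis at x = 103 mm. Tray 144 (x) by 168 mm (y) outside, 136 by 160 inside, walls 18 mm high, inner floor 4 mm up. Origin: middle of the tray's underside (ledge not counted); x points to the sample, z up.
- tray_drive: Blue tray fixed to the bench, one of three alike; its sample, a drive with toothed pinion (diameter 42, top 54 mm above the bench), is fixed on an 8 mm high ledge outside its far (+x) wall, axis at x = 103 mm. Tray 144 (x) by 168 mm (y) outside, 136 by 160 inside, walls 18 mm high, inner floor 4 mm up. Origin: middle of the tray's underside (ledge not counted); x points to the sample, z up.
- tray_solenoid: Blue tray fixed to the bench, one of three alike; its sample, a solenoid with black cap (diameter 44, top 72 mm above the bench), is fixed on an 8 mm high ledge outside its far (+x) wall, axis at x = 103 mm. Tray 144 (x) by 168 mm (y) outside, 136 by 160 inside, walls 18 mm high, inner floor 4 mm up. Origin: middle of the tray's underside (ledge not counted); x points to the sample, z up.
- carton_center (a point): Bystander: closed cardboard carton, 85 x 110 x 60 mm, with a pale band, to the right of the parts. Point at its centre. Leave it alone.
- wrench_grip (a point): Bystander: steel wrench, about 180 mm long, lying flat to the left of the parts. Point on its handle. Leave it alone.
Things that resemble listed ones, but are neither listed nor needed, are in the scene too. Leave any yellow look-alike of the part that bears pulley_small_center alone.

How it is judged:
By the outcome, as a careful person would: the job done as asked, in the order asked, and still so for the second after the job is handed in, with the robot touching nothing.
It also fails if it takes over 112 s, if anything falls off the work surface, if the arm or the gripper's body presses on something with over 40 N, if the wrist force passes 120 N, or if a joint passes its speed limit or range.

ROBOT

A 6-joint arm with a two-finger parallel gripper is mounted at the origin on the work surface. World frame = base frame: x ahead of the robot, y to its left, z up, the work surface at z = 0. Lengths are in m, angles in rad, forces in N, time in s.
With the tool pointing down it reaches from about 0.325 to 1 m from the base axis. Payload 5.1 kg.
Tool frame: the origin (TCP) lies on the centre line of the jaws, within the pads' length; the fingertips stand 14 mm ahead of it and the grasp point (between the pads) lies 5 mm behind it (ctrl.tip_reach is the distance from the TCP to the fingertips, in m); z points along the fingers, y is the direction in which the jaws open and shut (so a half turn about z gives the same grasp; the last joint's range is limited). The gripper opens to 85 mm and grips with 20 to 120 N. Pads are 22 mm wide; open, the fingers measure 114 mm over their backs; the gripper's body (76 mm by 85 mm) begins 54 mm behind the grasp point. The pads swing forward as they close: fully open they stand 13 mm farther back than shut.
Start: joints at [-1.414, 0.124, 1.65, -0, 1.367, -0.083], TCP at [0.154, -0.631, 0.245] pointing down, gripper open.
Joint ranges: [-2.61, 2.61], [-1.02, 2.33], [0.03, 2.71], [-1.35, 4.49], [0.32, 2.68], [-2.91, 2.91]. Speed limits (rad/s): [2.57, 2.57, 3.14, 3.14, 3.14, 3.14].

INTERFACE

Orientations are given as a unit quaternion [x, y, z, w].
In Python, from bench import observe, get_image, camera_info, workorder, trace, ctrl gives the robot as it stands.
- The arm moves only by the tool play_rows, never from a script. Its argument "rows" is a list of rows, each an object of numbers: "x", "y", "z": the shift along the tool's x, y, z in m; "roll": the turn about the tool's z in rad. In form: [{"x": .., "y": .., "z": .., "roll": ..}, ...]. A call has 1 to 8 rows; each row shifts and turns the commanded pose from where the row before left it, along the tool's axes as they then stand; what a row does not reach is not made up. A row lasts 1/10 s, in which the tool goes at most 50 mm and 8.59 degrees, less where a joint would pass 70% of its speed; a pose out of reach is approached as far as the arm can. A call is refused whole if a number of a shift passes 0.05 or a number of a turn 0.15, either way. A call with a gripper value outside its range is refused whole. "jaw" is the opening, from 0 (shut) to 1 (fully open), set as the call begins (left out, the last holds). The fingers move at their own pace and stop on an object; the grip force is fixed at half the most. Time passes only in rows, so rows that do not move let the fingers close. It gives the time, the measured TCP pose, the force and the opening at its end, in the units of the state.
- observe(): the state, without advancing time (a new reading comes with each control period).
- get_image(name): name is "scene" or "top" or "wrist"; returns the picture (480x640x3 uint8, red, green, blue); there is no depth.
- camera_info(name): a dict with "K" (3x3 intrinsics, pixels), "position" and "attitude" of the camera in the world. Camera axes: x right, y up, looking along -z (the intrinsics and any distortion apply to the point x, -y, -z); pixel columns grow to the right and rows downward; lengths in m; the calibration is good to about 2 mm. A picture is of the moment at which its call begins: read the wrist's pose just before it. camera_info takes no time and is no camera call; for the wrist camera it gives the pose at the moment of the call.
- workorder.hand_in(): hands the job in, once; it reports no verdict.
Trained networks look in the newest picture that a camera, given by its name, has taken for a name from the list of things; names that differ only in an ending like _2 or _b are one class to them, and where a whole thing is asked for, a point or a joint stands for the part that bears it (a point fixed in the world has none). Each returns a list of dicts, best first, with "confidence" (0 to 1); they miss things now and then, are a little off and sometimes report something else, mostly with a low value. They report only what shows in the picture. A call takes as long as a camera call. They do not tell look-alikes from the thing itself.
- trace(camera, query): "mask" (480x640 bool, what is visible of it) and "box" ([centre column, centre row, width, height] in pixels, round what is visible of it).
The state is a dict: "t": time; "joints": joint angles; "joint_velocities": joint speeds; "tau": joint torques, N m; "eef_pos": TCP position; "ee_rot": TCP orientation; "contact_force": force on the tool from outside, world axes, zero at the start; "moment": the same for the moment, N m; "gripper_width": finger opening in m.
Only numpy, scipy, OpenCV 4.12 (cv2) and the standard library are available. Lean on these libraries where they do the work, as an engineer would, in place of code of your own. Each camera call takes 0.05 s, during which the arm holds its last target.

## Working session

There is one attempt and no reset: what is moved stays moved. The work goes in short steps, Python scripts to look and compute and a tool call to move; the robot and the scene stay as the last step left them, time stands still between calls to the robot, and variables do not carry over. Pictures are saved under pics/ and viewed, and the job is handed in when it is done.

Besides the shell and the picture viewer there is one more tool, called after ">>>" as name(argument=value, ...), one argument or row to a line, values as JSON. play_rows: Moves the arm, as the interface text tells. Its arguments: {"type":"object","properties":{"rows":{"type":"array"},"jaw":{"type":"number"}},"required":["rows"]}

```bash
ls; mkdir -p pics; python3 - <<'E'
from bench import observe,get_image,camera_info,ctrl
import cv2
print(observe()); print(ctrl.tip_reach)
for n in ("scene","top"):
    cv2.imwrite(f"pics/{n}0.png",get_image(n)[:,:,::-1]); print(n,camera_info(n))
print(camera_info("wrist"))
E
```

```text
pics
{'t': 0.0, 'joints': array([-1.41357792e+00,  1.24504974e-01,  1.65169983e+00,  2.56773214e-05,
        1.36752659e+00, -8.26330228e-02]), 'joint_velocities': array([-0.00028392,  0.00081597, -0.00071508, -0.00106995,  0.00167074,
       -0.00091072]), 'tau': array([ 1.05855754e-03, -4.23611534e+01, -3.65454769e+01,  6.92345253e-06,
        7.06050094e-03, -4.35287689e-06]), 'eef_pos': array([ 0.15427608, -0.63080918,  0.24403782]), 'ee_rot': array([ 9.92817270e-01,  1.19635799e-01, -2.73076020e-05, -1.06909456e-03]), 'contact_force': array([ 0.36401433, -0.02391537, -0.31359302]), 'moment': array([-0.00060992, -0.04375883,  0.00331227]), 'gripper_width': 0.08523231524175595}
0.014
scene {'K': array([[617.77449415,   0.        , 320.16619039],
       [  0.        , 617.77449415, 243.47429765],
       [  0.        ,   0.        ,   1.        ]]), 'position': array([ 1.10842972, -0.65251295,  1.10280992]), 'attitude': array([0.32227018, 0.13385444, 0.35582527, 0.86695634])}
top {'K': array([[523.18375301,   0.        , 316.14482943],
       [  0.        , 523.18375301, 235.9175326 ],
       [  0.        ,   0.        ,   1.        ]]), 'position': array([ 0.33906426, -0.00245017,  1.47880046]), 'attitude': array([ 0.03726913, -0.04183901, -0.6966112 ,  0.71525754])}
{'K': array([[357.81817466,   0.        , 312.6761153 ],
       [  0.        , 357.81817466, 236.2941682 ],
       [  0.        ,   0.        ,   1.        ]]), 'position': array([ 0.22422216, -0.61453433,  0.37308319]), 'attitude': array([-0.11155523,  0.08962667, -0.61168655,  0.77805017])}
```

View pics/scene0.png

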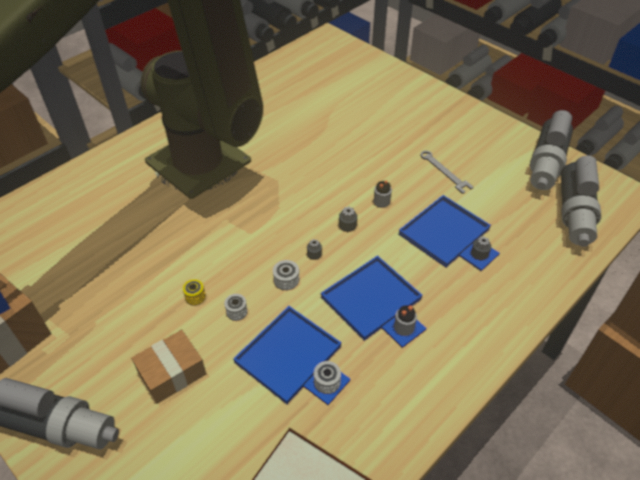

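View pics/top0.png

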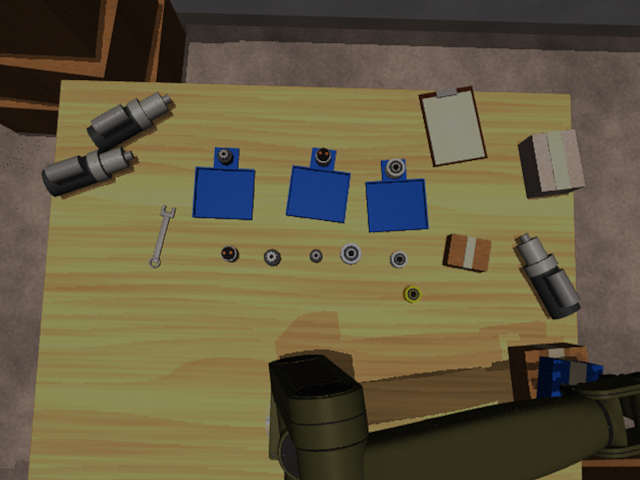

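The top view shows these parts, left to right:
- Solenoid (230,254)
- Large drive (272,257)
- Small drive (316,255)
- Large pulley (351,253)
- Small pulley (399,259)

The yellow look-alike is at (412,294). The trays are drive (224,193), solenoid (320,193) and pulley (396,205). Possible mix-ups are small vs yellow pulley, small vs large drive, and the fixed samples on the ledges at (225,156), (323,157) and (396,168).

```bash
cat > h.py <<'E'
import numpy as np,cv2
from scipy.spatial.transform import Rotation as R
from bench import observe,get_image,camera_info,trace
def ray(ci,uv):
    K=ci["K"];d=np.array([(uv[0]-K[0,2])/K[0,0],-(uv[1]-K[1,2])/K[1,1],-1.])
    return R.from_quat(ci["attitude"]).apply(d)
def plane(ci,uv,z):
    d=ray(ci,uv);p=np.array(ci["position"]);return p+d*(z-p[2])/d[2]
def proj(ci,P):
    c=R.from_quat(ci["attitude"]).inv().apply(np.atleast_2d(P)-ci["position"]);K=ci["K"]
    return np.c_[K[0,2]+K[0,0]*c[:,0]/-c[:,2],K[1,2]+K[1,1]*c[:,1]/c[:,2]]
def cen(m):
    y,x=np.nonzero(m);return np.array([x.mean(),y.mean()])
E
python3 - <<'E'
from h import *
cc={n:camera_info(n) for n in("top","scene")}
img={n:get_image(n) for n in cc}
H={"pulley_large_center":.018,"pulley_small_center":.018,"drive_large_center":.025,"drive_small_center":.021,"solenoid_center":.032}
for q,z in list(H.items()):
  for n in cc:
    for r in trace(n,q)[:6]:
        c=cen(r["mask"]);print(q,n,round(r["confidence"],2),np.round(c,1),np.round(r["box"],0),int(r["mask"].sum()),np.round(plane(cc[n],c,z),3))
for q in("tray_pulley","tray_drive","tray_solenoid","carton_center"):
  for n in("top","scene"):
   for r in trace(n,q)[:3]:
    c=cen(r["mask"]);print(q,n,round(r["confidence"],2),np.round(r["box"],0),int(r["mask"].sum()),np.round(plane(cc[n],c,.01),3))
im=img["top"][:,:,::-1]
cv2.imwrite("pics/topcrop.png",cv2.resize(im[140:320,180:450],None,fx=2.9,fy=2.9,interpolation=cv2.INTER_CUBIC))
im=img["scene"][:,:,::-1]
cv2.imwrite("pics/scenecrop.png",cv2.resize(im[170:410,170:490],None,fx=2.4,fy=2.4,interpolation=cv2.INTER_CUBIC))
E
```

```text
pulley_large_center top 0.77 [350.9 252.9] [350. 254.  21.  20.] 354 [ 0.458 -0.108  0.018]
pulley_large_center scene 0.7 [285.8 274.3] [286. 274.  31.  26.] 699 [ 0.456 -0.106  0.018]
pulley_small_center top 0.81 [398.  259.3] [400. 259.  18.  14.] 216 [ 0.444 -0.24   0.018]
pulley_small_center top 0.72 [412.  293.4] [412. 295.  18.  16.] 257 [ 0.35  -0.28   0.018]
pulley_small_center top 0.54 [351.  252.7] [350. 254.  22.  21.] 356 [ 0.459 -0.108  0.018]
pulley_small_center scene 0.9 [236.1 306.9] [236. 309.  27.  30.] 504 [ 0.445 -0.241  0.018]
pulley_small_center scene 0.87 [193.9 291.8] [194. 293.  24.  24.] 506 [ 0.348 -0.279  0.018]
drive_large_center top 0.58 [272.4 256.9] [272. 257.  14.  16.] 208 [0.44  0.11  0.025]
drive_large_center scene 0.59 [348.  219.3] [347. 220.  19.  30.] 431 [0.445 0.109 0.025]
drive_small_center top 0.43 [315.5 255.3] [317. 254.  10.  15.] 130 [ 0.448 -0.009  0.021]
drive_small_center scene 0.68 [314.5 250. ] [314. 253.  16.  18.] 267 [ 0.453 -0.013  0.021]
drive_small_center scene 0.28 [382.5 194. ] [384. 194.  22.  29.] 419 [0.445 0.235 0.021]

[... 183 characters left out ...]
 top 0.75 [398. 194.  64.  70.] 3491 [ 0.615 -0.237  0.01 ]
tray_pulley scene 0.78 [292. 355. 116. 100.] 6642 [ 0.62  -0.237  0.01 ]
tray_pulley scene 0.71 [450. 232. 101.  72.] 4358 [0.642 0.254 0.01 ]
tray_pulley scene 0.39 [446. 170.  51.  37.] 417 [0.501 0.423 0.01 ]
tray_drive top 0.7 [317. 185.  71.  75.] 3554 [ 0.641 -0.014  0.01 ]
tray_drive scene 0.7 [449. 232. 101.  77.] 4355 [0.641 0.254 0.01 ]
tray_drive scene 0.41 [284. 275.  29.  29.] 687 [ 0.452 -0.102  0.01 ]
tray_solenoid top 0.68 [320. 186.  72.  73.] 3452 [ 0.642 -0.014  0.01 ]
tray_solenoid scene 0.58 [373. 300. 103.  90.] 5548 [ 0.647 -0.016  0.01 ]
carton_center top 0.79 [468. 252.  51.  36.] 1476 [ 0.47  -0.436  0.01 ]
```

View pics/topcrop.png

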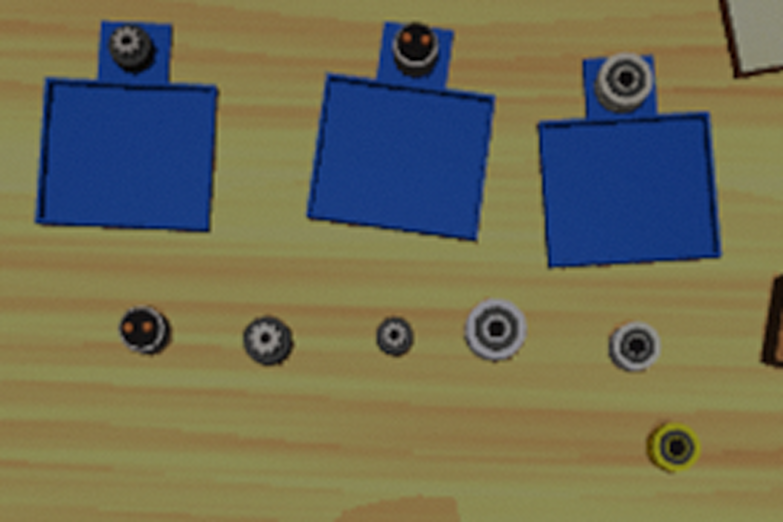

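View pics/scenecrop.png

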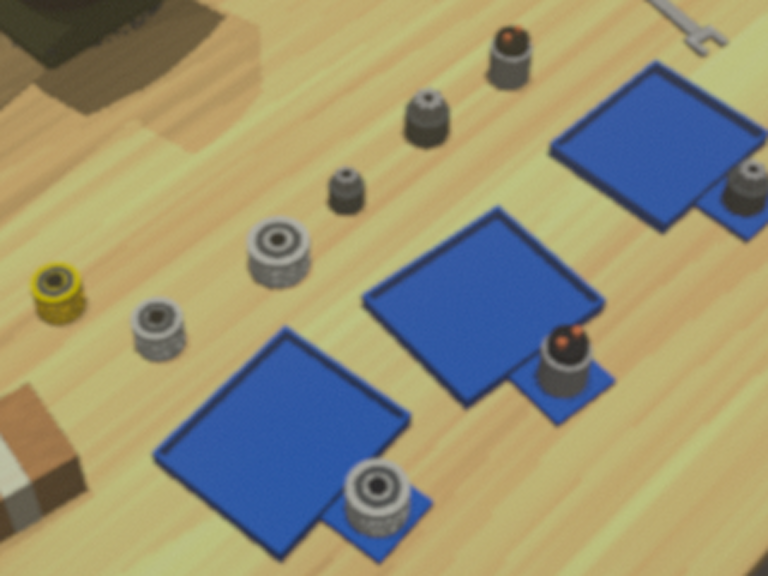

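The crops confirm the identities: two copper studs on the solenoid, the pinions on both drives, and bare rims on both grey pulleys, with the yellow one separate. Next I compute the tray poses from the rim corners.

```bash
python3 - <<'E'
from h import *
ct=camera_info("top");cs=camera_info("scene")
T={"drive":[(45,78),(217,87),(210,231),(37,223)],"sol":[(327,74),(495,96),(477,241),(308,217)],"pul":[(539,122),(710,112),(721,257),(550,267)]}
S={"drive":[(552,147),(656,63),(770,135),(662,230)],"sol":[(364,298),(498,208),(604,303),(467,406)],"pul":[(155,455),(286,329),(410,418),(280,558)]}
for k in T:
    P=np.array([plane(ct,(180+(u+.5)/2.9-.5,140+(v+.5)/2.9-.5),.018)[:2] for u,v in T[k]])
    c=P.mean(0);ax=(P[0]+P[1]-P[2]-P[3])
    print(k,"top",c.round(4),"yaw",np.degrees(np.arctan2(ax[1],ax[0])).round(1),"sizes",[np.linalg.norm(P[i]-P[i-1]).round(3) for i in range(4)])
    P=np.array([plane(cs,(170+(u+.5)/2.4-.5,170+(v+.5)/2.4-.5),.018)[:2] for u,v in S[k]])
    print(k,"scene",P.mean(0).round(4),[np.linalg.norm(P[i]-P[i-1]).round(3) for i in range(4)])
E
```

```text
drive top [0.6189 0.2555] yaw -0.3 sizes [np.float64(0.144), np.float64(0.169), np.float64(0.143), np.float64(0.168)]
drive scene [0.6245 0.252 ] [np.float64(0.141), np.float64(0.166), np.float64(0.142), np.float64(0.172)]
sol top [ 0.624  -0.0125] yaw -5.7 sizes [np.float64(0.143), np.float64(0.167), np.float64(0.145), np.float64(0.166)]
sol scene [ 0.6294 -0.0154] [np.float64(0.144), np.float64(0.165), np.float64(0.142), np.float64(0.168)]
pul top [ 0.5979 -0.2362] yaw 4.8 sizes [np.float64(0.144), np.float64(0.169), np.float64(0.144), np.float64(0.167)]
pul scene [ 0.6029 -0.2385] [np.float64(0.142), np.float64(0.165), np.float64(0.142), np.float64(0.166)]
```

>>> play_rows(
  rows=[
    {"roll": -0.148},
    {"roll": -0.148},
    {"roll": -0.148},
    {"roll": -0.148},
    {"roll": -0.148},
    {"roll": -0.148},
    {"roll": -0.148},
    {"roll": -0.148},
  ],
)

```text
$.rows[0]: bad value
```

>>> play_rows(
  rows=[
    {"roll": -0.148},
    {"x": 0.04,"y": 0.03},
    {"x": 0.04,"y": 0.03},
    {"x": 0.04,"y": 0.03},
    {"x": 0.04,"y": 0.03},
    {"x": 0.04,"y": 0.03},
    {"x": 0.04,"y": 0.03},
    {"x": 0.04,"y": 0.03},
  ],
)

```text
$.rows[0]: bad value
```

>>> play_rows(
  rows=[
    {"x": 0,"y": 0,"z": 0,"roll": -0.148},
    {"x": 0,"y": 0,"z": 0,"roll": -0.148},
    {"x": 0,"y": 0,"z": 0,"roll": -0.148},
    {"x": 0,"y": 0,"z": 0,"roll": -0.148},
    {"x": 0,"y": 0,"z": 0,"roll": -0.148},
    {"x": 0,"y": 0,"z": 0,"roll": -0.148},
    {"x": 0,"y": 0,"z": 0,"roll": -0.148},
    {"x": 0,"y": 0,"z": 0,"roll": -0.148},
  ],
)

```text
t: 1.9
eef_pos: [0.1543, -0.6314, 0.2454]
ee_rot: [0.755, 0.656, -0.0, 0.0]
contact_force: [0.1, 0.7, -0.1]
gripper_width: 0.0855
```

>>> play_rows(
  rows=[
    {"x": 0,"y": 0,"z": 0,"roll": -0.14},
    {"x": 0.04,"y": 0.03,"z": 0,"roll": 0},
    {"x": 0.04,"y": 0.03,"z": 0,"roll": 0},
    {"x": 0.04,"y": 0.03,"z": 0,"roll": 0},
    {"x": 0.04,"y": 0.03,"z": 0,"roll": 0},
    {"x": 0.04,"y": 0.03,"z": 0,"roll": 0},
    {"x": 0.04,"y": 0.03,"z": 0,"roll": 0},
    {"x": 0.04,"y": 0.03,"z": 0,"roll": 0},
  ],
)

```text
t: 2.7
eef_pos: [0.3671, -0.3512, 0.2456]
ee_rot: [0.71, 0.704, -0.0, 0.0]
contact_force: [0.8, -0.1, 0.6]
gripper_width: 0.0855
```

>>> play_rows(
  rows=[
    {"x": 0.037,"y": 0.026,"z": 0,"roll": 0},
    {"x": 0.037,"y": 0.026,"z": 0,"roll": 0},
    {"x": 0.037,"y": 0.025,"z": 0,"roll": 0},
    {"x": 0,"y": 0,"z": 0.03,"roll": 0},
    {"x": 0,"y": 0,"z": 0.03,"roll": 0},
    {"x": 0,"y": 0,"z": 0,"roll": 0},
  ],
  jaw=0.9,
)

```text
t: 3.3
eef_pos: [0.4419, -0.2402, 0.1807]
ee_rot: [0.709, 0.705, -0.001, -0.004]
contact_force: [-0.6, 0.0, -1.0]
gripper_width: 0.0767
```

```bash
cat > w.py <<'E'
from h import *
import sys
ci=camera_info("wrist");im=get_image("wrist")
print(observe()["eef_pos"].round(4))
cv2.imwrite(f"pics/{sys.argv[1]}.png",im[:,:,::-1])
for q,z in zip(sys.argv[2::2],sys.argv[3::2]):
    for r in trace("wrist",q)[:4]:
        c=cen(r["mask"]);print(q,round(r["confidence"],2),c.round(),np.round(r["box"]),plane(ci,c,float(z)).round(4), plane(ci,r["box"][:2],float(z)).round(4))
E
python3 w.py w1 pulley_small_center .018 pulley_large_center .018
```

```text
[ 0.4429 -0.2414  0.1833]
pulley_small_center 0.94 [318. 225.] [322. 224.  60.  67.] [ 0.4448 -0.2441  0.018 ] [ 0.4478 -0.2426  0.018 ]
pulley_small_center 0.71 [207. 266.] [206. 266.  67.  60.] [ 0.3479 -0.2804  0.018 ] [ 0.3474 -0.28    0.018 ]
pulley_large_center 0.8 [336.  43.] [338.  46.  88.  91.] [ 0.4583 -0.1058  0.018 ] [ 0.46   -0.1081  0.018 ]
```

View pics/w1.png

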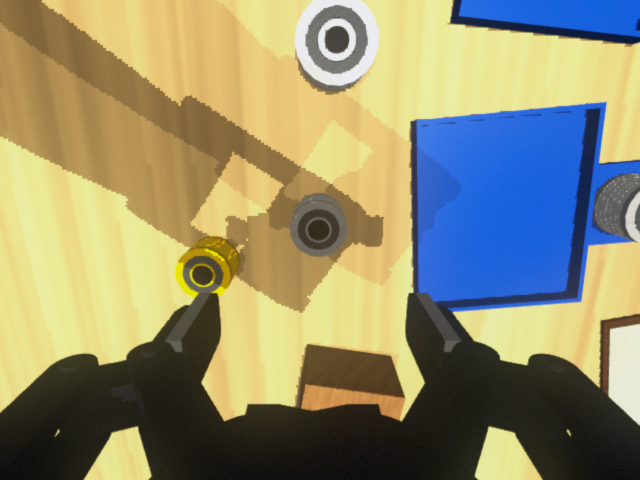

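The wrist view shows the grey small pulley at (318,226) between the fingers, with the yellow one at (205,268) clear of the finger path. I go down on the grey one.

>>> play_rows(
  rows=[
    {"x": -0.001,"y": 0.002,"z": 0.04,"roll": 0},
    {"x": 0,"y": 0,"z": 0.04,"roll": 0},
    {"x": 0,"y": 0,"z": 0.04,"roll": 0},
    {"x": 0,"y": 0,"z": 0.03,"roll": 0},
    {"x": 0,"y": 0,"z": 0.011,"roll": 0},
    {"x": 0,"y": 0,"z": 0,"roll": 0},
    {"x": 0,"y": 0,"z": 0,"roll": 0},
  ],
  jaw=0.85,
)

```text
t: 4.15
eef_pos: [0.4477, -0.2448, 0.0267]
ee_rot: [0.71, 0.704, 0.0, 0.002]
contact_force: [0.6, -0.2, 1.2]
gripper_width: 0.0726
```

>>> play_rows(
  rows=[
    {"x": 0,"y": 0,"z": 0,"roll": 0},
    {"x": 0,"y": 0,"z": 0,"roll": 0},
    {"x": 0,"y": 0,"z": 0,"roll": 0},
    {"x": 0,"y": 0,"z": 0,"roll": 0},
    {"x": 0,"y": 0,"z": 0,"roll": 0},
    {"x": 0,"y": 0,"z": 0,"roll": 0},
    {"x": 0,"y": 0,"z": 0,"roll": 0},
    {"x": 0,"y": 0,"z": 0,"roll": 0},
  ],
  jaw=0.3,
)

```text
t: 4.95
eef_pos: [0.4476, -0.2445, 0.0268]
ee_rot: [0.71, 0.705, 0.0, 0.002]
contact_force: [-0.9, 0.3, 7.1]
gripper_width: 0.0439
```

>>> play_rows(
  rows=[
    {"x": 0,"y": 0,"z": 0,"roll": 0},
    {"x": 0,"y": 0,"z": 0,"roll": 0},
    {"x": 0,"y": 0,"z": 0,"roll": 0},
    {"x": 0.002,"y": 0,"z": 0.007,"roll": 0},
    {"x": 0,"y": 0,"z": 0,"roll": 0},
  ],
  jaw=0.75,
)

```text
t: 5.45
eef_pos: [0.4452, -0.2406, 0.016]
ee_rot: [0.71, 0.705, -0.0, -0.001]
contact_force: [-0.6, 0.4, -0.7]
gripper_width: 0.064
```

>>> play_rows(
  rows=[
    {"x": 0,"y": 0,"z": 0,"roll": 0},
    {"x": 0,"y": 0,"z": 0,"roll": 0},
    {"x": 0,"y": 0,"z": 0,"roll": 0},
    {"x": 0,"y": 0,"z": 0,"roll": 0},
    {"x": 0,"y": 0,"z": 0,"roll": 0},
    {"x": 0,"y": 0,"z": 0,"roll": 0},
    {"x": 0,"y": 0,"z": 0,"roll": 0},
    {"x": 0,"y": 0,"z": 0,"roll": 0},
  ],
  jaw=0.3,
)

```text
t: 6.25
eef_pos: [0.4461, -0.2414, 0.0173]
ee_rot: [0.71, 0.705, -0.0, -0.0]
contact_force: [0.2, 0.3, -1.6]
gripper_width: 0.0447
```

>>> play_rows(
  rows=[
    {"x": 0,"y": 0,"z": -0.03,"roll": 0},
    {"x": 0,"y": 0,"z": -0.03,"roll": 0},
    {"x": -0.009,"y": 0.04,"z": 0,"roll": 0},
    {"x": -0.009,"y": 0.04,"z": 0,"roll": 0},
    {"x": -0.009,"y": 0.04,"z": 0,"roll": 0},
    {"x": -0.008,"y": 0.037,"z": 0,"roll": 0},
    {"x": 0,"y": 0,"z": 0,"roll": 0},
    {"x": 0,"y": 0,"z": 0,"roll": 0},
  ],
)

```text
t: 7.05
eef_pos: [0.6025, -0.2772, 0.0762]
ee_rot: [0.709, 0.705, -0.0, -0.001]
contact_force: [0.5, 0.0, -2.9]
gripper_width: 0.0448
```

```bash
python3 w.py w2 pulley_small_center .078 pulley_large_center .018 tray_pulley .01
```

```text
[ 0.6018 -0.277   0.0762]
pulley_small_center 0.59 [312. 330.] [312. 327. 128. 147.] [ 0.6022 -0.2821  0.078 ] [ 0.6019 -0.2811  0.078 ]
tray_pulley 0.78 [345. 152.] [368. 167. 460. 333.] [ 0.6199 -0.2163  0.01  ] [ 0.6322 -0.2243  0.01  ]
```

View pics/w2.png

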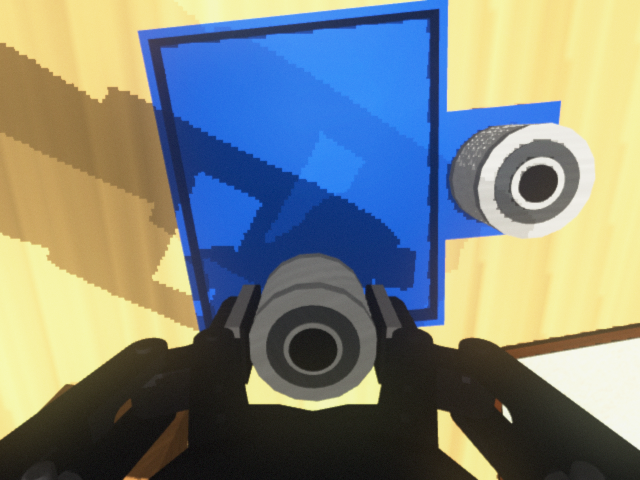

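The small pulley is held upright at (313,348) over the pulley tray. The tray's rim corners are at (139,30), (447,0) and (443,325). I check the tray position from these.

```bash
python3 - <<'E'
from h import *
ci=camera_info("wrist")
P=[plane(ci,u,.018)[:2] for u in((139,30),(447,0),(443,325))]
print(np.round(P,4),np.linalg.norm(P[0]-P[1]),np.linalg.norm(P[2]-P[1]),(P[0]+P[2])/2)
print(observe()["eef_pos"])
E
```

```text
[[ 0.5209 -0.1595]
 [ 0.664  -0.1486]
 [ 0.6777 -0.3161]] 0.1434488734305081 0.1680491156851507 [ 0.59930993 -0.23778358]
[ 0.60151477 -0.27717236  0.07699015]
```

>>> play_rows(
  rows=[
    {"x": 0,"y": 0,"z": 0.03,"roll": 0},
    {"x": 0,"y": 0,"z": 0.015,"roll": 0},
    {"x": 0,"y": 0,"z": 0.01,"roll": 0},
    {"x": 0,"y": 0,"z": 0,"roll": 0},
    {"x": 0,"y": 0,"z": 0,"roll": 0},
  ],
)

```text
t: 7.75
eef_pos: [0.6027, -0.2776, 0.0224]
ee_rot: [0.71, 0.705, 0.0, 0.0]
contact_force: [-1.3, 0.3, -2.3]
gripper_width: 0.0444
```

Released with partial opening, then up.

>>> play_rows(
  rows=[
    {"x": 0,"y": 0,"z": 0.001,"roll": 0},
    {"x": 0,"y": 0,"z": 0,"roll": 0},
    {"x": 0,"y": 0,"z": 0,"roll": 0},
    {"x": 0,"y": 0,"z": 0,"roll": 0},
    {"x": 0,"y": 0,"z": -0.03,"roll": 0},
    {"x": 0,"y": 0,"z": -0.04,"roll": 0},
    {"x": 0,"y": 0,"z": -0.04,"roll": 0},
    {"x": 0,"y": 0,"z": -0.04,"roll": 0},
  ],
  jaw=0.75,
)

```text
t: 8.55
eef_pos: [0.6027, -0.2774, 0.1729]
ee_rot: [0.71, 0.705, 0.0, -0.0]
contact_force: [1.1, -1.4, -0.1]
gripper_width: 0.0638
```

```bash
python3 w.py w3 pulley_small_center .022 pulley_large_center .018
```

```text
[ 0.6063 -0.2794  0.1821]
pulley_small_center 0.61 [ 20. 227.] [ 24. 228.  47.  65.] [ 0.3658 -0.278   0.022 ] [ 0.3681 -0.2793  0.022 ]
pulley_small_center 0.58 [313. 228.] [314. 228.  59.  64.] [ 0.6026 -0.2809  0.022 ] [ 0.6032 -0.2814  0.022 ]
pulley_large_center 0.56 [108.  14.] [102.  20. 104.  37.] [ 0.4602 -0.1264  0.018 ] [ 0.4559 -0.1297  0.018 ]
```

View pics/w3.png

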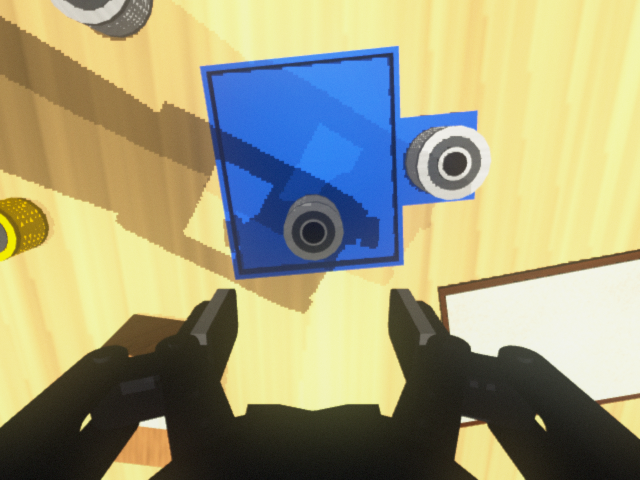

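>>> play_rows(
  rows=[
    {"x": 0.04,"y": -0.03,"z": 0,"roll": 0},
    {"x": 0.04,"y": -0.03,"z": 0,"roll": 0},
    {"x": 0.04,"y": -0.03,"z": 0,"roll": 0},
    {"x": 0.04,"y": -0.03,"z": 0,"roll": 0},
    {"x": 0.01,"y": -0.024,"z": 0,"roll": 0},
    {"x": 0,"y": 0,"z": 0,"roll": 0},
    {"x": 0,"y": 0,"z": 0,"roll": 0},
  ],
  jaw=0.97,
)

```text
t: 9.4
eef_pos: [0.4596, -0.1063, 0.1705]
ee_rot: [0.709, 0.705, -0.0, -0.0]
contact_force: [0.1, -0.4, 0.9]
gripper_width: 0.0827
```

```bash
python3 w.py w4 pulley_large_center .018 drive_small_center .021
```

```text
[ 0.4602 -0.1068  0.1709]
pulley_large_center 0.82 [310. 227.] [311. 227.  77.  79.] [ 0.4572 -0.1097  0.018 ] [ 0.458  -0.1095  0.018 ]
drive_small_center 0.89 [297.  96.] [298.  96.  49.  49.] [ 0.4489 -0.0105  0.021 ] [ 0.449 -0.01   0.021]
```

View pics/w4.png

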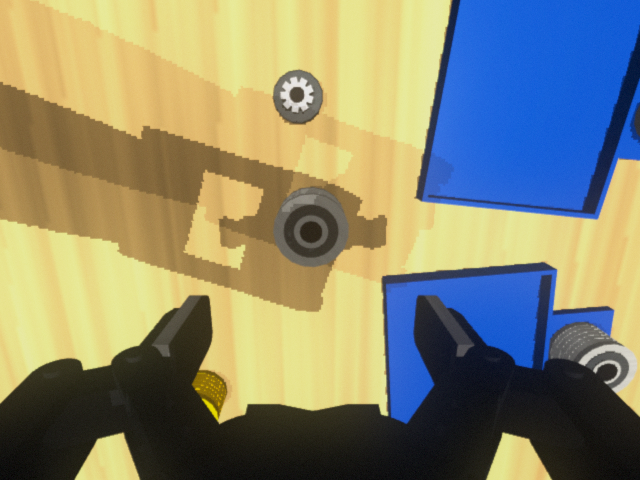

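The large pulley is centred between the fingers at (311,227), and the small drive is at (298,96). I go down.

>>> play_rows(
  rows=[
    {"x": -0.002,"y": -0.002,"z": 0.04,"roll": 0},
    {"x": 0,"y": 0,"z": 0.04,"roll": 0},
    {"x": 0,"y": 0,"z": 0.04,"roll": 0},
    {"x": 0,"y": 0,"z": 0.025,"roll": 0},
    {"x": 0,"y": 0,"z": 0.009,"roll": 0},
    {"x": 0,"y": 0,"z": 0,"roll": 0},
    {"x": 0,"y": 0,"z": 0,"roll": 0},
  ],
)

```text
t: 10.25
eef_pos: [0.4594, -0.1092, 0.0185]
ee_rot: [0.71, 0.705, 0.0, 0.001]
contact_force: [0.6, 0.3, -0.2]
gripper_width: 0.0824
```

>>> play_rows(
  rows=[
    {"x": 0,"y": 0,"z": 0,"roll": 0},
    {"x": 0,"y": 0,"z": 0,"roll": 0},
    {"x": 0,"y": 0,"z": 0,"roll": 0},
    {"x": 0,"y": 0,"z": 0,"roll": 0},
    {"x": 0,"y": 0,"z": 0,"roll": 0},
    {"x": 0,"y": 0,"z": 0,"roll": 0},
    {"x": 0,"y": 0,"z": 0,"roll": 0},
  ],
  jaw=0.45,
)

```text
t: 10.95
eef_pos: [0.4596, -0.1091, 0.0194]
ee_rot: [0.71, 0.705, 0.001, 0.002]
contact_force: [-1.2, 0.6, 5.9]
gripper_width: 0.0563
```

>>> play_rows(
  rows=[
    {"x": 0,"y": 0,"z": -0.03,"roll": 0},
    {"x": 0,"y": 0,"z": -0.03,"roll": 0},
    {"x": -0.023,"y": 0.035,"z": 0,"roll": 0},
    {"x": -0.023,"y": 0.035,"z": 0,"roll": 0},
    {"x": -0.023,"y": 0.035,"z": 0,"roll": 0},
    {"x": -0.021,"y": 0.032,"z": 0,"roll": 0},
    {"x": 0,"y": 0,"z": 0,"roll": 0},
    {"x": 0,"y": 0,"z": 0,"roll": 0},
  ],
)

```text
t: 11.75
eef_pos: [0.594, -0.1995, 0.0764]
ee_rot: [0.71, 0.704, -0.0, -0.001]
contact_force: [0.4, -0.1, -3.2]
gripper_width: 0.0563
```

>>> play_rows(
  rows=[
    {"x": 0,"y": 0,"z": 0.03,"roll": 0},
    {"x": 0,"y": 0,"z": 0.015,"roll": 0},
    {"x": 0,"y": 0,"z": 0.01,"roll": 0},
    {"x": 0,"y": 0,"z": 0,"roll": 0},
    {"x": 0,"y": 0,"z": 0,"roll": 0},
  ],
)

```text
t: 12.25
eef_pos: [0.5937, -0.1989, 0.0232]
ee_rot: [0.709, 0.705, -0.0, -0.001]
contact_force: [-3.9, 1.7, 5.1]
gripper_width: 0.056
```

>>> play_rows(
  rows=[
    {"x": 0,"y": 0,"z": 0,"roll": 0},
    {"x": 0,"y": 0,"z": 0,"roll": 0},
    {"x": 0,"y": 0,"z": 0,"roll": 0},
    {"x": 0,"y": 0,"z": 0,"roll": 0},
    {"x": 0,"y": 0,"z": -0.03,"roll": 0},
    {"x": 0,"y": 0,"z": -0.04,"roll": 0},
    {"x": 0,"y": 0,"z": -0.04,"roll": 0},
    {"x": 0,"y": 0,"z": -0.04,"roll": 0},
  ],
  jaw=0.87,
)

```text
t: 13.05
eef_pos: [0.5942, -0.1994, 0.1737]
ee_rot: [0.71, 0.705, -0.0, -0.0]
contact_force: [0.3, 0.1, 0.9]
gripper_width: 0.0743
```

```bash
python3 w.py w5 pulley_large_center .022 drive_small_center .021
```

```text
[ 0.5981 -0.201   0.1827]
pulley_large_center 0.7 [312. 224.] [314. 224.  77.  78.] [ 0.5936 -0.1997  0.022 ] [ 0.5945 -0.2     0.022 ]
drive_small_center 0.22 [312. 224.] [313. 224.  77.  81.] [ 0.5935 -0.1999  0.021 ] [ 0.5944 -0.2004  0.021 ]
```

View pics/w5.png

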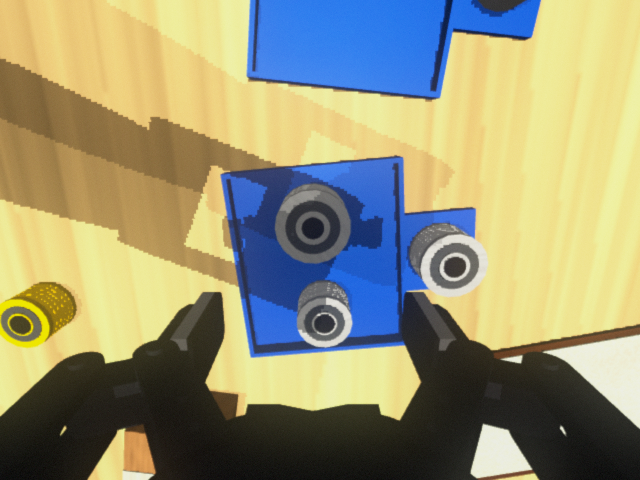

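Both pulleys stand upright in their tray at (312,226) and (324,318). Next is the small drive.

>>> play_rows(
  rows=[
    {"x": 0.04,"y": -0.03,"z": 0,"roll": 0},
    {"x": 0.04,"y": -0.03,"z": 0,"roll": 0},
    {"x": 0.04,"y": -0.03,"z": 0,"roll": 0},
    {"x": 0.04,"y": -0.03,"z": 0,"roll": 0},
    {"x": 0.029,"y": -0.025,"z": 0,"roll": 0},
    {"x": 0,"y": 0,"z": 0,"roll": 0},
    {"x": 0,"y": 0,"z": 0,"roll": 0},
  ],
  jaw=0.75,
)

```text
t: 13.9
eef_pos: [0.45, -0.009, 0.1712]
ee_rot: [0.709, 0.705, -0.0, -0.0]
contact_force: [0.6, 0.0, 0.2]
gripper_width: 0.0641
```

```bash
python3 w.py w6 drive_small_center .021 drive_large_center .025; python3 -c "
import cv2;i=cv2.imread('pics/w6.png');cv2.imwrite('pics/w6c.png',cv2.resize(i[0:330,150:500],None,fx=1.6,fy=1.6))"
```

```text
[ 0.4506 -0.0096  0.1716]
drive_small_center 0.97 [312. 225.] [313. 225.  41.  45.] [ 0.449  -0.0101  0.021 ] [ 0.4501 -0.0098  0.021 ]
drive_large_center 0.94 [300.  58.] [298.  61.  64.  75.] [0.4416 0.1114 0.025 ] [0.4398 0.1096 0.025 ]
```

View pics/w6c.png

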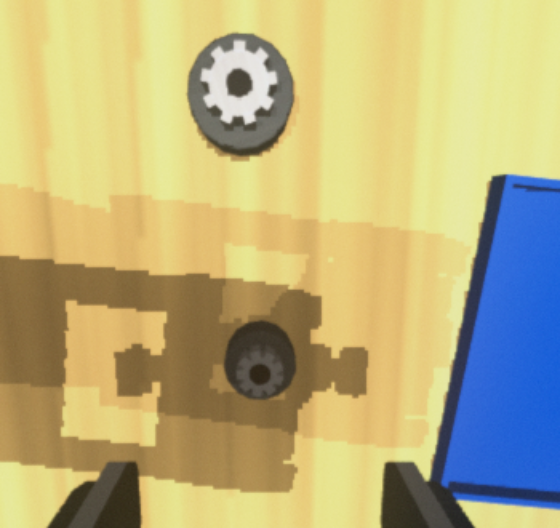

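The small drive is centred at (312,225) in the wrist image, and the large drive is farther up. I go down.

>>> play_rows(
  rows=[
    {"x": 0,"y": -0.001,"z": 0.04,"roll": 0},
    {"x": 0,"y": 0,"z": 0.04,"roll": 0},
    {"x": 0,"y": 0,"z": 0.04,"roll": 0},
    {"x": 0,"y": 0,"z": 0.025,"roll": 0},
    {"x": 0,"y": 0,"z": 0.009,"roll": 0},
    {"x": 0,"y": 0,"z": 0,"roll": 0},
    {"x": 0,"y": 0,"z": 0,"roll": 0},
  ],
)

```text
t: 14.75
eef_pos: [0.4511, -0.01, 0.0195]
ee_rot: [0.71, 0.704, 0.001, 0.001]
contact_force: [0.4, 0.5, 0.3]
gripper_width: 0.0639
```

>>> play_rows(
  rows=[
    {"x": 0,"y": 0,"z": 0,"roll": 0},
    {"x": 0,"y": 0,"z": 0,"roll": 0},
    {"x": 0,"y": 0,"z": 0,"roll": 0},
    {"x": 0,"y": 0,"z": 0,"roll": 0},
    {"x": 0,"y": 0,"z": 0,"roll": 0},
    {"x": 0,"y": 0,"z": 0,"roll": 0},
    {"x": 0,"y": 0,"z": 0,"roll": 0},
  ],
  jaw=0.2,
)

```text
t: 15.45
eef_pos: [0.4513, -0.0097, 0.0203]
ee_rot: [0.71, 0.705, 0.001, 0.001]
contact_force: [-0.8, 0.2, 6.6]
gripper_width: 0.034
```

>>> play_rows(
  rows=[
    {"x": 0,"y": 0,"z": -0.04,"roll": 0},
    {"x": 0,"y": 0,"z": -0.03,"roll": 0},
    {"x": 0,"y": 0,"z": -0.03,"roll": 0},
    {"x": 0.035,"y": 0.03,"z": 0,"roll": 0},
    {"x": 0.035,"y": 0.03,"z": 0,"roll": 0},
    {"x": 0.035,"y": 0.03,"z": 0,"roll": 0},
    {"x": 0.035,"y": 0.03,"z": 0,"roll": 0},
  ],
)

```text
t: 16.15
eef_pos: [0.5715, 0.1312, 0.1185]
ee_rot: [0.71, 0.705, 0.0, 0.0]
contact_force: [0.8, -0.6, -2.1]
gripper_width: 0.0338
```

>>> play_rows(
  rows=[
    {"x": 0.035,"y": 0.03,"z": 0,"roll": 0},
    {"x": 0.035,"y": 0.02,"z": 0,"roll": 0},
    {"x": 0.015,"y": 0.002,"z": 0,"roll": 0},
    {"x": 0,"y": 0,"z": 0,"roll": 0},
    {"x": 0,"y": 0,"z": 0,"roll": 0},
  ],
)

```text
t: 16.65
eef_pos: [0.6223, 0.214, 0.1178]
ee_rot: [0.709, 0.705, -0.001, -0.0]
contact_force: [0.2, 0.2, -1.9]
gripper_width: 0.034
```

```bash
python3 w.py w7 tray_drive .01
```

```text
[0.6223 0.2135 0.1179]
tray_drive 0.72 [334. 158.] [356. 169. 337. 270.] [0.6365 0.2684 0.01  ] [0.6506 0.2615 0.01  ]
```

View pics/w7.png

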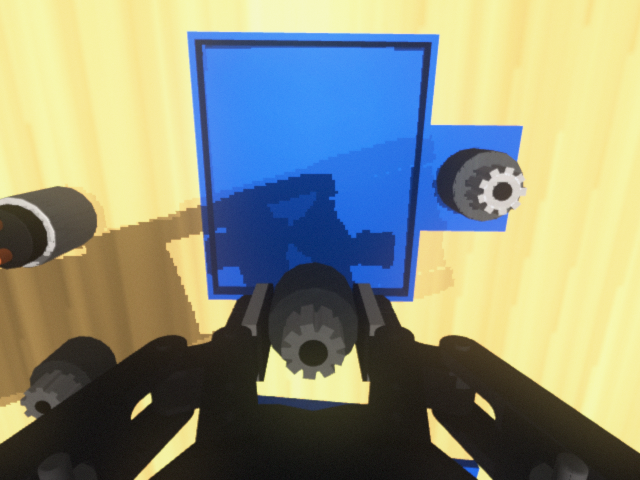

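The small drive is held upright over the near end of the drive tray. The tray's rim corners are at (189,32), (438,35), (413,300) and (209,298).

```bash
python3 - <<'E'
from h import *
ci=camera_info("wrist")
P=[plane(ci,u,.018)[:2] for u in((189,32),(438,35),(413,300),(209,298))]
print(np.round(P,4),np.mean(P,0),[np.linalg.norm(P[i]-P[i-1]).round(3) for i in range(4)])
E
```

```text
[[0.5527 0.3396]
 [0.695  0.3366]
 [0.6923 0.1699]
 [0.5488 0.1727]] [0.62220142 0.25470835] [np.float64(0.167), np.float64(0.142), np.float64(0.167), np.float64(0.143)]
```

>>> play_rows(
  rows=[
    {"x": 0,"y": 0,"z": 0.04,"roll": 0},
    {"x": 0,"y": 0,"z": 0.03,"roll": 0},
    {"x": 0,"y": 0,"z": 0.015,"roll": 0},
    {"x": 0,"y": 0,"z": 0.01,"roll": 0},
    {"x": 0,"y": 0,"z": 0,"roll": 0},
    {"x": 0,"y": 0,"z": 0,"roll": 0},
  ],
)

```text
t: 17.35
eef_pos: [0.6244, 0.2141, 0.0248]
ee_rot: [0.71, 0.704, 0.001, 0.001]
contact_force: [0.5, -0.6, -2.0]
gripper_width: 0.034
```

>>> play_rows(
  rows=[
    {"x": 0,"y": 0,"z": 0,"roll": 0},
    {"x": 0,"y": 0,"z": 0,"roll": 0},
    {"x": 0,"y": 0,"z": 0,"roll": 0},
    {"x": 0,"y": 0,"z": 0,"roll": 0},
    {"x": 0,"y": 0,"z": -0.03,"roll": 0},
    {"x": 0,"y": 0,"z": -0.04,"roll": 0},
    {"x": 0,"y": 0,"z": -0.04,"roll": 0},
    {"x": 0,"y": 0,"z": -0.04,"roll": 0},
  ],
  jaw=0.65,
)

```text
t: 18.15
eef_pos: [0.623, 0.2143, 0.1747]
ee_rot: [0.71, 0.705, -0.0, -0.0]
contact_force: [-0.9, 0.7, 0.0]
gripper_width: 0.0554
```

```bash
python3 w.py w8 drive_small_center .025 drive_large_center .025
```

```text
[0.627  0.2154 0.184 ]
drive_small_center 0.67 [314. 225.] [314. 224.  45.  45.] [0.6239 0.2136 0.025 ] [0.6238 0.214  0.025 ]
drive_large_center 0.84 [109. 331.] [110. 336.  73.  60.] [0.4428 0.1185 0.025 ] [0.4429 0.1134 0.025 ]
```

View pics/w8.png

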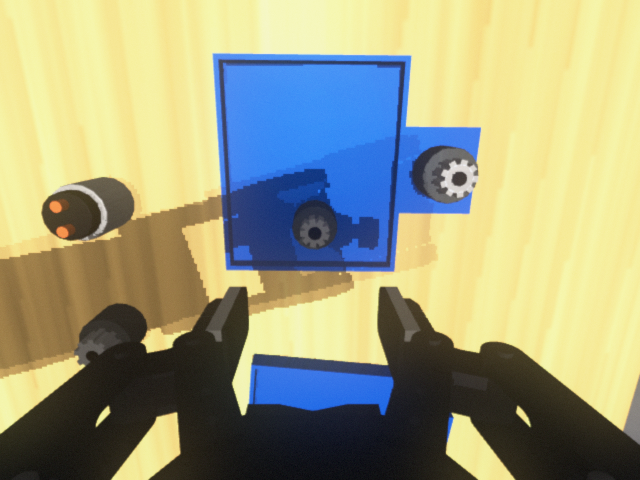

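The small drive stands in the tray at (314,227). Next is the large drive.

>>> play_rows(
  rows=[
    {"x": -0.021,"y": -0.036,"z": 0,"roll": 0},
    {"x": -0.021,"y": -0.036,"z": 0,"roll": 0},
    {"x": -0.021,"y": -0.036,"z": 0,"roll": 0},
    {"x": -0.021,"y": -0.036,"z": 0,"roll": 0},
    {"x": -0.02,"y": -0.037,"z": 0,"roll": 0},
    {"x": 0,"y": 0,"z": 0,"roll": 0},
    {"x": 0,"y": 0,"z": 0,"roll": 0},
  ],
  jaw=0.85,
)

```text
t: 19.0
eef_pos: [0.4404, 0.1113, 0.172]
ee_rot: [0.71, 0.704, -0.0, -0.0]
contact_force: [0.5, 0.4, 0.0]
gripper_width: 0.0725
```

```bash
python3 w.py w9 drive_large_center .025 solenoid_center .032; python3 -c "
import cv2;i=cv2.imread('pics/w9.png');cv2.imwrite('pics/w9c.png',cv2.resize(i[0:330,150:500],None,fx=1.6,fy=1.6))"
```

```text
[0.4414 0.1116 0.1727]
drive_large_center 0.6 [314. 224.] [313. 225.  58.  60.] [0.4412 0.1117 0.025 ] [0.4404 0.1107 0.025 ]
solenoid_center 0.97 [323.  59.] [324.  58.  67.  81.] [0.4482 0.2299 0.032 ] [0.4489 0.2302 0.032 ]
solenoid_center 0.18 [500. 467.] [501. 466.  66.  27.] [ 0.6181 -0.1306  0.032 ] [ 0.6196 -0.1293  0.032 ]
```

View pics/w9c.png

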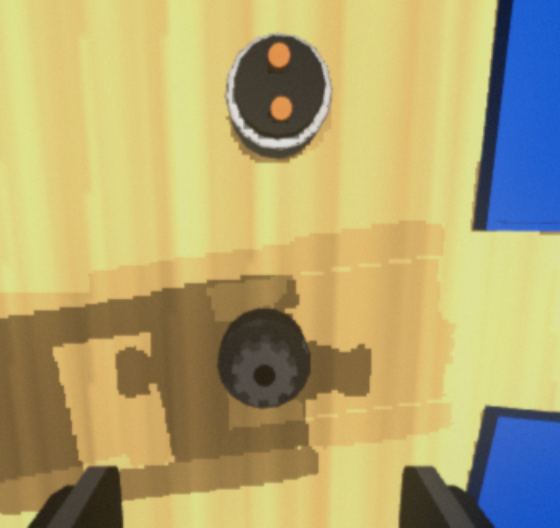

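The large drive is centred at (314,224), and the solenoid is at (324,58).

>>> play_rows(
  rows=[
    {"x": -0.001,"y": 0,"z": 0.04,"roll": 0},
    {"x": 0,"y": 0,"z": 0.04,"roll": 0},
    {"x": 0,"y": 0,"z": 0.04,"roll": 0},
    {"x": 0,"y": 0,"z": 0.025,"roll": 0},
    {"x": 0,"y": 0,"z": 0.009,"roll": 0},
    {"x": 0,"y": 0,"z": 0,"roll": 0},
    {"x": 0,"y": 0,"z": 0,"roll": 0},
  ],
)

```text
t: 19.85
eef_pos: [0.4431, 0.1109, 0.0205]
ee_rot: [0.709, 0.705, 0.001, 0.001]
contact_force: [0.1, -0.3, -0.0]
gripper_width: 0.0723
```

>>> play_rows(
  rows=[
    {"x": 0,"y": 0,"z": 0,"roll": 0},
    {"x": 0,"y": 0,"z": 0,"roll": 0},
    {"x": 0,"y": 0,"z": 0,"roll": 0},
    {"x": 0,"y": 0,"z": 0,"roll": 0},
    {"x": 0,"y": 0,"z": 0,"roll": 0},
    {"x": 0,"y": 0,"z": 0,"roll": 0},
    {"x": 0,"y": 0,"z": 0,"roll": 0},
  ],
  jaw=0.3,
)

```text
t: 20.55
eef_pos: [0.4432, 0.1109, 0.0213]
ee_rot: [0.71, 0.705, 0.001, 0.001]
contact_force: [-1.5, 0.0, 6.7]
gripper_width: 0.0441
```

>>> play_rows(
  rows=[
    {"x": 0,"y": 0,"z": -0.04,"roll": 0},
    {"x": 0,"y": 0,"z": -0.03,"roll": 0},
    {"x": 0,"y": 0,"z": -0.03,"roll": 0},
    {"x": 0.03,"y": 0.03,"z": 0,"roll": 0},
    {"x": 0.03,"y": 0.03,"z": 0,"roll": 0},
    {"x": 0.03,"y": 0.03,"z": 0,"roll": 0},
    {"x": 0.03,"y": 0.03,"z": 0,"roll": 0},
  ],
)

```text
t: 21.25
eef_pos: [0.563, 0.2309, 0.1192]
ee_rot: [0.71, 0.705, -0.0, 0.0]
contact_force: [1.5, -0.3, -3.4]
gripper_width: 0.0442
```

>>> play_rows(
  rows=[
    {"x": 0.03,"y": 0.03,"z": 0,"roll": 0},
    {"x": 0.031,"y": 0.03,"z": 0,"roll": 0},
    {"x": 0,"y": 0,"z": 0,"roll": 0},
    {"x": 0,"y": 0,"z": 0,"roll": 0},
  ],
)

```text
t: 21.65
eef_pos: [0.6223, 0.2906, 0.1181]
ee_rot: [0.709, 0.705, -0.001, -0.0]
contact_force: [0.0, 0.6, -2.2]
gripper_width: 0.0441
```

>>> play_rows(
  rows=[
    {"x": 0,"y": 0,"z": 0.04,"roll": 0},
    {"x": 0,"y": 0,"z": 0.03,"roll": 0},
    {"x": 0,"y": 0,"z": 0.015,"roll": 0},
    {"x": 0,"y": 0,"z": 0.01,"roll": 0},
    {"x": 0,"y": 0,"z": 0,"roll": 0},
    {"x": 0,"y": 0,"z": 0,"roll": 0},
  ],
)

```text
t: 22.25
eef_pos: [0.6236, 0.2903, 0.0259]
ee_rot: [0.71, 0.705, 0.001, 0.001]
contact_force: [0.3, -0.5, -3.7]
gripper_width: 0.044
```

>>> play_rows(
  rows=[
    {"x": 0,"y": 0,"z": 0,"roll": 0},
    {"x": 0,"y": 0,"z": 0,"roll": 0},
    {"x": 0,"y": 0,"z": 0,"roll": 0},
    {"x": 0,"y": 0,"z": 0,"roll": 0},
    {"x": 0,"y": 0,"z": -0.03,"roll": 0},
    {"x": 0,"y": 0,"z": -0.04,"roll": 0},
    {"x": 0,"y": 0,"z": -0.04,"roll": 0},
    {"x": 0,"y": 0,"z": -0.04,"roll": 0},
  ],
  jaw=0.75,
)

```text
t: 23.05
eef_pos: [0.6226, 0.2903, 0.1758]
ee_rot: [0.71, 0.705, -0.0, -0.0]
contact_force: [0.4, 0.9, -0.2]
gripper_width: 0.0639
```

```bash
python3 w.py w10 drive_large_center .029 solenoid_center .032
```

```text
[0.6264 0.2918 0.1853]
drive_large_center 0.97 [314. 224.] [314. 225.  60.  60.] [0.6231 0.2913 0.029 ] [0.623 0.29  0.029]
solenoid_center 0.81 [106. 297.] [106. 298.  81.  74.] [0.4486 0.23   0.032 ] [0.4489 0.2296 0.032 ]
solenoid_center 0.6 [140.  42.] [139.  45. 247.  90.] [0.5052 0.4214 0.032 ] [0.5044 0.4194 0.032 ]
```

View pics/w10.png

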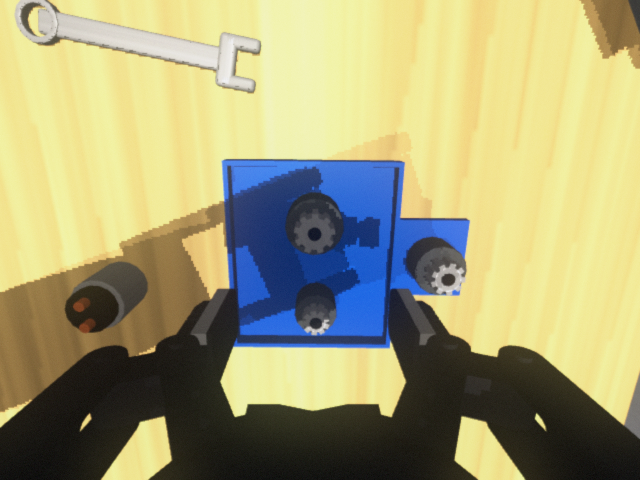

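Both drives stand in their tray at (314,224) and (316,308), and the wrench is untouched. Next is the solenoid.

>>> play_rows(
  rows=[
    {"x": -0.015,"y": -0.04,"z": 0,"roll": 0},
    {"x": -0.015,"y": -0.04,"z": 0,"roll": 0},
    {"x": -0.015,"y": -0.04,"z": 0,"roll": 0},
    {"x": -0.015,"y": -0.04,"z": 0,"roll": 0},
    {"x": 0,"y": -0.014,"z": 0,"roll": 0},
    {"x": 0,"y": 0,"z": 0,"roll": 0},
    {"x": 0,"y": 0,"z": 0,"roll": 0},
  ],
  jaw=0.85,
)

```text
t: 23.9
eef_pos: [0.4489, 0.2318, 0.1741]
ee_rot: [0.709, 0.705, 0.0, 0.0]
contact_force: [-0.7, -0.7, -0.4]
gripper_width: 0.073
```

```bash
python3 w.py w11 solenoid_center .032
```

```text
[0.4494 0.2319 0.1744]
solenoid_center 0.75 [312. 229.] [312. 228.  58.  67.] [0.4479 0.2295 0.032 ] [0.448  0.2303 0.032 ]
```

View pics/w11.png

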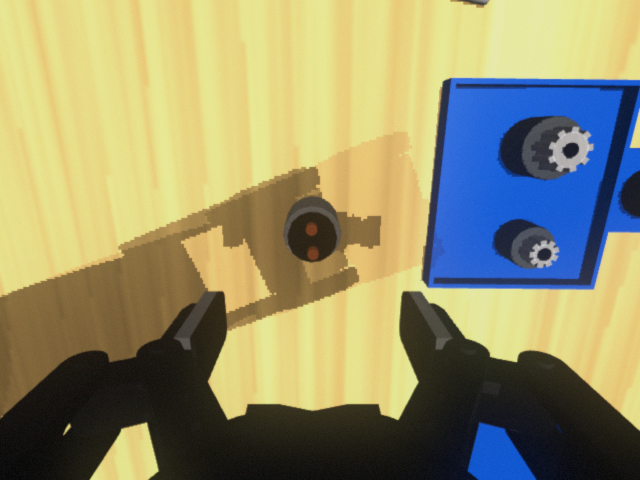

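The solenoid is at (312,229), centred between the fingers. I go down to TCP z ≈ 0.026.

>>> play_rows(
  rows=[
    {"x": -0.002,"y": -0.001,"z": 0.04,"roll": 0},
    {"x": 0,"y": 0,"z": 0.04,"roll": 0},
    {"x": 0,"y": 0,"z": 0.04,"roll": 0},
    {"x": 0,"y": 0,"z": 0.02,"roll": 0},
    {"x": 0,"y": 0,"z": 0.008,"roll": 0},
    {"x": 0,"y": 0,"z": 0,"roll": 0},
    {"x": 0,"y": 0,"z": 0,"roll": 0},
  ],
)

```text
t: 24.7
eef_pos: [0.4489, 0.2301, 0.0276]
ee_rot: [0.71, 0.705, 0.001, 0.0]
contact_force: [0.3, -0.4, 0.6]
gripper_width: 0.0725
```

>>> play_rows(
  rows=[
    {"x": 0,"y": 0,"z": 0,"roll": 0},
    {"x": 0,"y": 0,"z": 0,"roll": 0},
    {"x": 0,"y": 0,"z": 0,"roll": 0},
    {"x": 0,"y": 0,"z": 0,"roll": 0},
    {"x": 0,"y": 0,"z": 0,"roll": 0},
    {"x": 0,"y": 0,"z": 0,"roll": 0},
    {"x": 0,"y": 0,"z": 0,"roll": 0},
  ],
  jaw=0.3,
)

```text
t: 25.4
eef_pos: [0.4487, 0.2301, 0.0282]
ee_rot: [0.71, 0.705, 0.001, 0.001]
contact_force: [-1.8, 0.7, 6.3]
gripper_width: 0.0424
```

>>> play_rows(
  rows=[
    {"x": 0,"y": 0,"z": -0.04,"roll": 0},
    {"x": 0,"y": 0,"z": -0.03,"roll": 0},
    {"x": 0,"y": 0,"z": -0.03,"roll": 0},
    {"x": -0.035,"y": 0.025,"z": 0,"roll": 0},
    {"x": -0.035,"y": 0.025,"z": 0,"roll": 0},
    {"x": -0.035,"y": 0.025,"z": 0,"roll": 0},
    {"x": -0.035,"y": 0.025,"z": 0,"roll": 0},
  ],
)

```text
t: 26.1
eef_pos: [0.5464, 0.0875, 0.1259]
ee_rot: [0.709, 0.705, -0.0, -0.0]
contact_force: [1.1, 0.2, -2.1]
gripper_width: 0.0423
```

>>> play_rows(
  rows=[
    {"x": -0.035,"y": 0.025,"z": 0,"roll": 0},
    {"x": -0.035,"y": 0.025,"z": 0,"roll": 0},
    {"x": -0.034,"y": 0.026,"z": 0,"roll": 0},
    {"x": 0,"y": 0,"z": 0,"roll": 0},
    {"x": 0,"y": 0,"z": 0,"roll": 0},
  ],
)

```text
t: 26.6
eef_pos: [0.6212, -0.0164, 0.1253]
ee_rot: [0.71, 0.704, -0.0, -0.001]
contact_force: [-0.4, 0.5, -3.1]
gripper_width: 0.0422
```

```bash
python3 w.py w12
```

```text
[ 0.6208 -0.0156  0.1253]
```

View pics/w12.png

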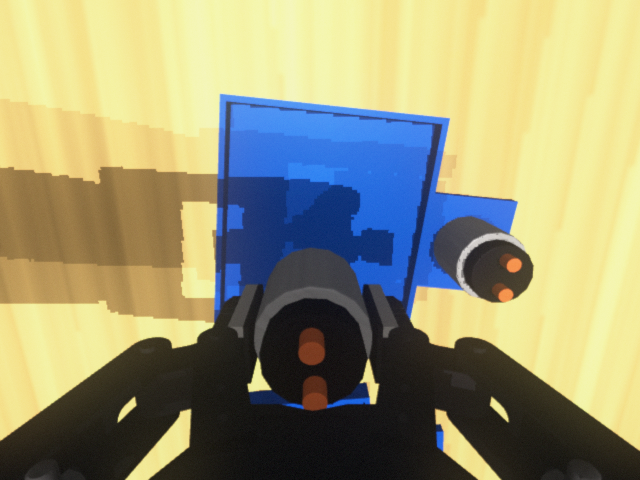

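The solenoid is held upright over the middle of the tray whose sample, at (487,258), has a black cap and copper studs. I lower it.

>>> play_rows(
  rows=[
    {"x": 0,"y": 0.005,"z": 0.04,"roll": 0},
    {"x": 0,"y": 0,"z": 0.03,"roll": 0},
    {"x": 0,"y": 0,"z": 0.015,"roll": 0},
    {"x": 0,"y": 0,"z": 0.01,"roll": 0},
    {"x": 0,"y": 0,"z": 0,"roll": 0},
    {"x": 0,"y": 0,"z": 0,"roll": 0},
  ],
)

```text
t: 27.25
eef_pos: [0.6275, -0.0152, 0.0326]
ee_rot: [0.709, 0.705, 0.001, 0.001]
contact_force: [-0.3, -0.7, -1.3]
gripper_width: 0.0424
```

>>> play_rows(
  rows=[
    {"x": 0,"y": 0,"z": 0,"roll": 0},
    {"x": 0,"y": 0,"z": 0,"roll": 0},
    {"x": 0,"y": 0,"z": 0,"roll": 0},
    {"x": 0,"y": 0,"z": 0,"roll": 0},
    {"x": 0,"y": 0,"z": -0.03,"roll": 0},
    {"x": 0,"y": 0,"z": -0.04,"roll": 0},
    {"x": 0,"y": 0,"z": -0.04,"roll": 0},
    {"x": 0,"y": 0,"z": -0.04,"roll": 0},
  ],
  jaw=0.75,
)

```text
t: 28.05
eef_pos: [0.6265, -0.0157, 0.1828]
ee_rot: [0.71, 0.705, -0.0, -0.0]
contact_force: [0.8, 0.5, 0.8]
gripper_width: 0.0642
```

>>> play_rows(
  rows=[
    {"x": 0,"y": -0.03,"z": -0.03,"roll": 0},
    {"x": 0,"y": -0.04,"z": -0.02,"roll": 0},
    {"x": 0,"y": -0.04,"z": 0,"roll": 0},
    {"x": 0,"y": -0.04,"z": 0,"roll": 0},
    {"x": 0,"y": -0.04,"z": 0,"roll": 0},
    {"x": 0,"y": 0,"z": 0,"roll": 0},
    {"x": 0,"y": 0,"z": 0,"roll": 0},
  ],
)

```text
t: 28.75
eef_pos: [0.4364, -0.0144, 0.2318]
ee_rot: [0.71, 0.705, 0.001, 0.001]
contact_force: [-0.6, -0.5, -1.3]
gripper_width: 0.064
```

```bash
python3 - <<'E'
from h import *
for n,b in(("top",(140,320,140,500)),("scene",(140,420,120,500))):
    ci=camera_info(n);im=get_image(n)[:,:,::-1]
    cv2.imwrite(f"pics/end_{n}.png",cv2.resize(im[b[0]:b[1],b[2]:b[3]],None,fx=2.1,fy=2.1,interpolation=cv2.INTER_CUBIC))
    for q,z in(("pulley_large_center",.022),("pulley_small_center",.022),("drive_large_center",.029),("drive_small_center",.025),("solenoid_center",.036),("carton_center",.03)):
        for r in trace(n,q)[:3]:
            if r["confidence"]>.4: print(n,q,round(r["confidence"],2),plane(ci,cen(r["mask"]),z).round(3))
print(observe())
E
```

```text
top pulley_large_center 0.93 [ 0.594 -0.199  0.022]
top pulley_small_center 0.68 [ 0.603 -0.279  0.022]
top pulley_small_center 0.5 [ 0.35  -0.28   0.022]
top drive_large_center 0.55 [0.621 0.289 0.029]
top drive_small_center 0.46 [0.624 0.211 0.025]
top solenoid_center 0.64 [ 0.625 -0.016  0.036]
top carton_center 0.9 [ 0.468 -0.43   0.03 ]
scene pulley_large_center 0.83 [ 0.594 -0.197  0.022]
scene pulley_small_center 0.95 [ 0.351 -0.28   0.022]
scene pulley_small_center 0.9 [ 0.603 -0.277  0.022]
scene drive_small_center 0.78 [0.627 0.21  0.025]
scene drive_small_center 0.49 [ 0.595 -0.198  0.025]
scene solenoid_center 0.6 [ 0.631 -0.019  0.036]
scene carton_center 0.58 [ 0.467 -0.428  0.03 ]
{'t': 29.45, 'joints': array([-1.55858478e-01, -3.65058505e-01,  2.11847041e+00,  7.60639285e-06,
        1.38837845e+00, -1.48887288e-01]), 'joint_velocities': array([-0.00025557, -0.00327225, -0.00116791, -0.00073973, -0.00045462,
       -0.00083977]), 'tau': array([ 7.05015191e-04, -2.00019836e+01, -3.67928302e+01,  1.91003996e-04,
       -8.49202261e-04,  4.02173305e-05]), 'eef_pos': array([ 0.43670935, -0.01436175,  0.23125281]), 'ee_rot': array([ 7.09567652e-01,  7.04637309e-01, -5.54650730e-05, -8.19123875e-05]), 'contact_force': array([ 0.31046381, -0.28246273, -0.20415527]), 'moment': array([-0.0215629 , -0.00140878,  0.0073778 ]), 'gripper_width': 0.06428567987149535}
```

View pics/end_top.png

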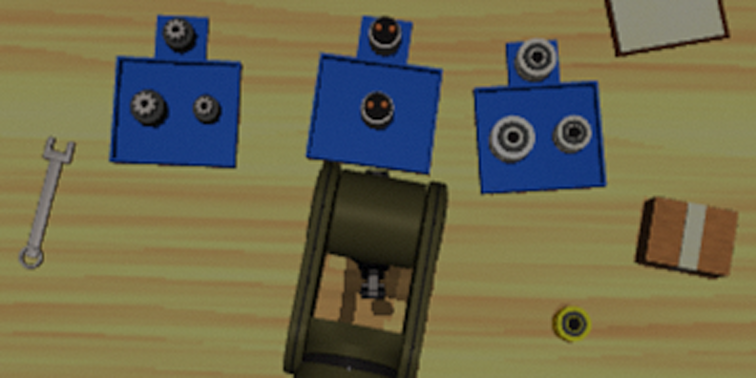

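View pics/end_scene.png

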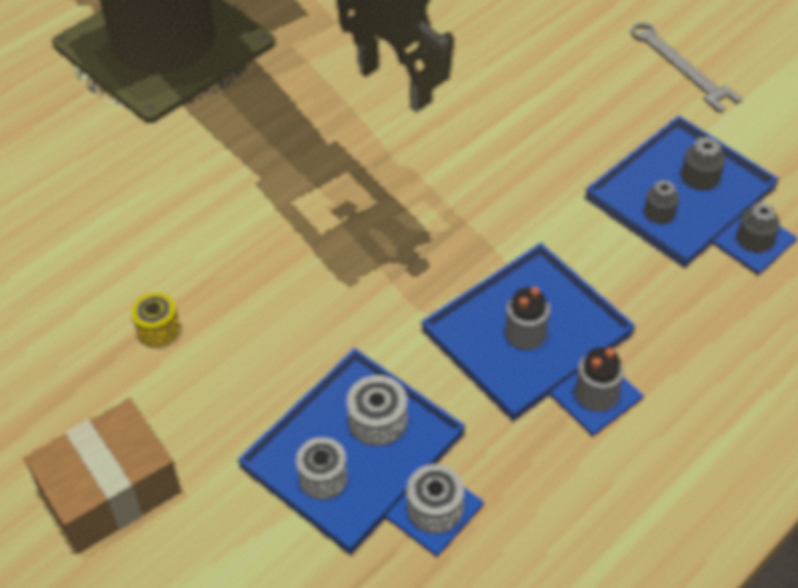

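In both views all five parts stand upright in the right trays, the yellow pulley, carton and wrench are where they were, and the gripper is clear. I hand the job in.

```bash
python3 -c "
from bench import workorder
print(workorder.hand_in())"
```

```text
the job is handed in; nothing more can be done
None
```

All five parts are in their matching trays and released, and the job was handed in at about 29.5 s of the 112 s allowed. The order was small pulley, large pulley, small drive, large drive, solenoid.

**Final checks:** The top and scene pictures show every part upright on its tray floor. The parts' positions agree with the tray centres I measured, to about 6 mm between the two cameras. The yellow pulley, carton and wrench are where they started, and the gripper was holding nothing and well clear.

**Problems and disagreements:**
- My first two move calls were refused because the rows left out some keys; nothing moved.
- The first grasp of the small pulley was about 8 mm too high, so I opened, lowered and gripped again. The highest force reading between moves was about 7 N.
- In the last scene picture the network did not report the large drive, and it reported the large pulley a second time as a small drive at 0.49 confidence. The top picture, my own view of both and the earlier wrist picture all put both parts in the right trays.

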